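# Clamp a calendar standard in the quick-release jig

## Robot

A 6-joint arm with a two-finger parallel gripper is mounted at the origin on the work surface. World frame = base frame: x ahead of the robot, y to its left, z up, the work surface at z = 0. Lengths are in m, angles in rad, forces in N, time in s.
With the tool pointing down it reaches from about 0.275 to 0.725 m from the base axis. Payload 5.6 kg.
Tool frame: the origin (TCP) lies at the very end of the fingers, on their centre line; the grasp point (between the pads) lies hold_point_z behind it (hold_point_z is the distance from the TCP to the grasp point, in m); x points along the fingers, y is the direction in which the jaws open and shut, and the axes are right-handed (so a half turn about x gives the same grasp; the last joint's range is limited). The gripper opens to 85 mm and grips with 20 to 120 N. Pads are 22 mm wide; open, the fingers measure 114 mm over their backs; the gripper's body (76 mm by 85 mm) begins 54 mm behind the grasp point. The pads swing forward as they close: fully open they stand 13 mm farther back than shut.
Start: joints at [1.399, 0.255, 0.108, 0, -1.424, -0.285], TCP at [0.243, 0.494, 0.231] pointing down, gripper open.
Joint ranges: [-2.95, 2.95], [-1.21, 1.97], [-1.09, 1.5], [-2.87, 1.71], [-2.94, -0.07], [-3.05, 3.05]. Speed limits (rad/s): [2.57, 2.57, 3.14, 3.14, 3.14, 3.14].

## Interface

Orientations are given as a unit quaternion [x, y, z, w].
In Python, from bench import get_obs, get_image, calibration, close_job, hold_point_z gives the robot as it stands. The module is installed in compiled form; this text tells all that it offers.
- The arm moves only by the tool arm_command, never from a script. Its argument "moves" is one flat list of numbers, 6 for each row, row after row: the shift along the tool's x, y, z in m, then the turn, a rotation vector about the tool's x, y, z in degrees. A call has 1 to 5 rows; each row shifts and turns the commanded pose from where the row before left it, along the tool's axes as they then stand; what a row does not reach is not made up. A row lasts 1/10 s, in which the tool goes at most 50 mm and 8.59 degrees, less where a joint would pass 70% of its speed; a pose out of reach is approached as far as the arm can. A call with a gripper value outside its range is refused whole. "gripper" is the closure, from -1 (fully open) to 1 (shut), so that 0 is half open, set as the call begins (left out, the last holds). The fingers move at their own pace and stop on an object; "grip_force" is the grip in N (left out, the last holds). Time passes only in rows, so rows that do not move let the fingers close. It gives the time, the measured TCP pose, the force and the opening at its end, in the units of the state.
- get_obs(): the state, without advancing time (a new reading comes with each control period).
- get_image(name): name is "scene" or "top"; returns (picture, depth): 420x560x3 uint8, red, green, blue; 420x560 float32, m along the optical axis (not along the pixel's ray), 0 where there is no reading.
- calibration(name): a dict with "intrinsics" (3x3 intrinsics, pixels), "extrinsics" (4x4, takes a point from world to camera coordinates). Camera axes: x right, y up, looking along -z (the intrinsics and any distortion apply to the point x, -y, -z); pixel columns grow to the right and rows downward; lengths in m; the calibration is good to about 2 mm. A picture is of the moment at which its call begins. calibration takes no time and is no camera call.
- close_job(): hands the job in, once; it reports no verdict.
The state is a dict: "time_s": time; "q": joint angles; "qvel": joint speeds; "joint_efforts": joint torques, N m; "tcp_pos": TCP position; "orientation": TCP orientation; "ft_force": force on the tool from outside, world axes, zero at the start; "wrist_torque": the same for the moment, N m; "finger_gap": finger opening in m.
Only numpy, scipy, OpenCV 4.12 (cv2) and the standard library are available. Lean on these libraries where they do the work, as an engineer would, in place of code of your own. Each camera call takes 0.05 s, during which the arm holds its last target. There are 200 camera calls.

## Task

Clamp the top-heavy calendar standard in the gluing jig: flip the red cam lever fully open, turn the wing nut clockwise until its white end points at the yellow mark, and stand the standard upright on its foot between jaw and fence, panel parallel to the jaw, letting go slowly so that it stays standing still on its own. Only then flip the lever fully closed so that the jaw grips the foot with the set tension. Do not tip the standard over, and leave the other things on the table where they are.

Things in the scene. Friction and masses are not known exactly. Their poses are not given: they have to be found in the camera images.
- jig: Fixed jig, plywood bed 130 x 285 x 12 mm (y -165 to +120), origin on the table. Along its y: aluminium fence (inner face y = +85, top 46 mm high, 90 wide in x); black jaw (top 44 high), clamping towards +y; blue housing (76 x 70 about y = -30, top 36 high) with the wing nut and, on the nut's +x side, the yellow mark; cam bracket near y = -132 (48 high), red lever pointing to -y.
- jaw: Rubber jaw pad 70 x 10 x 30 mm, moves along the jig's y (its origin is not on the pad). Turning the nut clockwise advances it (with the lever and its bracket) 2 mm per rad, closing the lever 14 mm more (11.2 mm per rad). Nut at the mark: 39 mm from jaw to fence with the lever open, 25 mm closed and empty. Sprung (2.5 N per mm): it then grips the 30 mm foot with about 12 N.
- stand_spot (a point): Point on top of the bed (12 mm above the table), midway between fence and open jaw (jig x = 0, y = +66 mm), where the middle of the standard's foot is to stand; axes as the jig. Closing the lever pushes the foot 4 mm further in +y against the fence.
- lever (a joint): Angle of the cam lever: 0 = fully closed (points to the jig's -y, rising 0.25 rad above level), 1.25 = fully open (about upright, stop). It turns about a level pin along the jig's x and stays where left (0.25 N m friction, plus up to 0.15 N m from the jaw spring near closed, against closing).
- lever_pin (a point): Axis of the lever's pin, 34 mm above the table; axes as the jig. It is part of the carriage, which the nut shifts along y with the jaw (2 mm per rad). The lever's grip moves round it in the jig's yz plane at radius 85 mm: at lever angle q it is at y = -85 cos(0.25+q), z = +85 sin(0.25+q) mm from the pin.
- lever_grip (a point): Middle of the red cylindrical grip at the lever's end, 20 mm diameter, 24 mm long with its axis along the jig's x (parallel to the pin); pinch it by its flat ends, along the jig's x. The arm between pin and grip is 12 mm wide.
- nut (a joint): Angle of the wing nut, grows as it turns clockwise seen from above, 0 to 3.4 rad; its white end is at the yellow mark at 2.6. Friction 0.08 N m; it stays where left.
- nut_grip (a point): On the vertical axis of the nut, 66 mm above the table, at the height to pinch. The wing is an upright bar 54 mm long, 12 mm thick, from 44 to 72 mm above the table, along this frame's x axis; the white end is at +x. Below it is a round flange 40 mm in diameter.
- standard: Top-heavy wooden calendar standard, 150 mm tall, about 260 g (200 to 340), standing loose on the table. Origin at the middle of the foot's underside, z up. Foot 56 (x) x 30 (y) x 30 mm; stem 16 x 14 mm; plywood panel with coloured squares 90 (x) x 16 (y) x 80 mm, from 70 to 150 mm above the underside. The foot's 30 mm goes between jaw and fence; either face may look at the jaw.
- tape_roll: Orange tape roll lying flat, 90 mm diameter, 25 mm high, origin under its centre; bystander.
- glue: White glue bottle, 44 mm diameter, 120 mm tall; bystander.
- spare_foot: Spare wooden foot block 56 x 30 x 30 mm; bystander.
- stapler: Blue stapler 130 x 32 x 40 mm; bystander.
There are look-alikes about, which are no part of the job. Of the things that look like the standard, the middle-sized one is meant.

How it is judged:
On the way, in this order (a step that is already met when the one before it is completed fails the run):
1. the lever is flipped open (beyond 1.1 rad) (value of joint lever above 1.1 rad), for 0.2 s.
2. with the lever open, the nut is at the mark and the standard stands still by itself between jaw and fence, not held (value of joint lever above 1.1 rad and value of joint nut between 2.3 and 2.9 rad and contact force between standard and the fingers below 0.1 N and angle between standard's own z axis and vertical below 0.08 rad and angle between the y axis of standard and the y axis of jig, either way round below 0.15 rad and x of standard in the frame of stand_spot between -0.02 and 0.02 m and z of standard in the frame of stand_spot between -0.004 and 0.004 m and linear speed of standard below 0.02 m/s and angular speed of standard below 0.15 rad/s and y of standard in the frame of stand_spot between -0.02 and 0.008 m), for 0.5 s.
3. the lever is closed and the jaw grips the foot (value of joint lever below 0.12 rad and value of joint nut between 2.3 and 2.9 rad and angle between standard's own z axis and vertical below 0.08 rad and angle between the y axis of standard and the y axis of jig, either way round below 0.15 rad and x of standard in the frame of stand_spot between -0.02 and 0.02 m and z of standard in the frame of stand_spot between -0.004 and 0.004 m and linear speed of standard below 0.02 m/s and angular speed of standard below 0.15 rad/s and contact force between standard and jaw between 7 and 18 N and y of standard in the frame of stand_spot between 0 and 0.008 m), for 0.2 s.
At the end, for the whole second after the job is handed in: Lever closed (within 0.12 rad), nut at the mark (within 0.3 rad); standard released, at rest, upright (0.08 rad) on the bed, parallel to the jaw (0.15 rad), within 20 mm of the jaw's middle, 0 to 8 mm beyond stand_spot in y, gripped by the jaw with 7 to 18 N (all of step 3 and contact force between standard and the fingers below 0.1 N); the robot touches nothing.
It fails at once if the standard is tipped over (more than 0.5 rad) (angle between standard's own z axis and vertical above 0.5 rad).
It fails at once if a bystander is moved by more than 30 mm (distance of any of tape_roll, glue, spare_foot, stapler from where it was at the start of the episode above 0.03 m).
It also fails if it takes over 72 s, if anything falls off the work surface, if the arm or the gripper's body presses on something with over 40 N, if the wrist force passes 120 N, or if a joint passes its speed limit or range.

## Working session

There is one attempt and no reset: what is moved stays moved. The work goes in short steps, Python scripts to look and compute and a tool call to move; the robot and the scene stay as the last step left them, time stands still between calls to the robot, and variables do not carry over. Pictures are saved under pics/ and viewed, on a budget of 10 in all, crops included, one or two more only if the job needs it, and the job is handed in when it is done.

Besides the shell and the picture viewer there is one more tool, called after "Emit:" by a JSON object that holds its "api" and its "payload", one argument or row to a line. arm_command: Moves the arm, as the interface text tells. Its arguments: {"type":"object","properties":{"moves":{"type":"array"},"gripper":{"type":"number"},"grip_force":{"type":"number"}},"required":["moves"]}

```bash
mkdir -p pics
cat > h.py <<'E'
import numpy as np, cv2
from bench import *
from scipy.spatial.transform import Rotation as R
def pts(name):
    im,d=get_image(name); c=calibration(name); K=c['intrinsics']; E=c['extrinsics']
    v,u=np.mgrid[:im.shape[0],:im.shape[1]]
    x=(u-K[0,2])/K[0,0]*d; y=(v-K[1,2])/K[1,1]*d
    P=np.stack([x,-y,-d,np.ones_like(d)],-1)@np.linalg.inv(E).T
    return im,d,P[...,:3]
def save(f,im): cv2.imwrite('pics/'+f,cv2.cvtColor(im,cv2.COLOR_RGB2BGR))
E
python3 - <<'E'
from h import *
o=get_obs(); print(o, hold_point_z)
for n in('scene','top'):
    im,d,P=pts(n); c=calibration(n); print(c); save(n+'0.png',im); np.savez(n+'0.npz',im=im,d=d,P=P)
E
```

```text
{'time_s': 0.0, 'q': array([ 1.39859779e+00,  2.55734302e-01,  1.06972873e-01, -4.85066472e-04,
       -1.42392479e+00, -2.84605143e-01]), 'qvel': array([ 0.00114039, -0.00069483,  0.0026483 , -0.00026323, -0.00044899,
        0.00081857]), 'joint_efforts': array([-3.21253833e-05, -3.86629522e+01,  2.37934989e+01,  5.36502287e+00,
       -6.16275676e-03,  1.23535690e-05]), 'tcp_pos': array([0.24231328, 0.49316566, 0.2303884 ]), 'orientation': array([-0.68860499,  0.16080511,  0.68886864,  0.15945181]), 'ft_force': array([-0.49113873, -0.98641939,  0.50062583]), 'wrist_torque': array([-0.00521175,  0.02440009,  0.01451469]), 'finger_gap': 0.08570479789367216} 0.0187
{'intrinsics': array([[463.81875931,   0.        , 277.14472562],
       [  0.        , 463.81875931, 213.63460725],
       [  0.        ,   0.        ,   1.        ]]), 'extrinsics': array([[-0.50536334,  0.86269508,  0.01910731,  0.27183584],
       [-0.65011017, -0.39520571,  0.64897551,  0.31802861],
       [ 0.5674193 ,  0.31554657,  0.76056933, -1.48727647],
       [ 0.        ,  0.        ,  0.        ,  1.        ]])}
{'intrinsics': array([[417.35094444,   0.        , 280.60735862],
       [  0.        , 417.35094444, 210.45268537],
       [  0.        ,   0.        ,   1.        ]]), 'extrinsics': array([[ 0.01117005, -0.99991896,  0.0061069 ,  0.01759008],
       [ 0.99675211,  0.01162136,  0.07968804, -0.57795456],
       [-0.07975255,  0.00519695,  0.99680114, -1.3061621 ],
       [ 0.        ,  0.        ,  0.        ,  1.        ]])}
```

View pics/scene0.png

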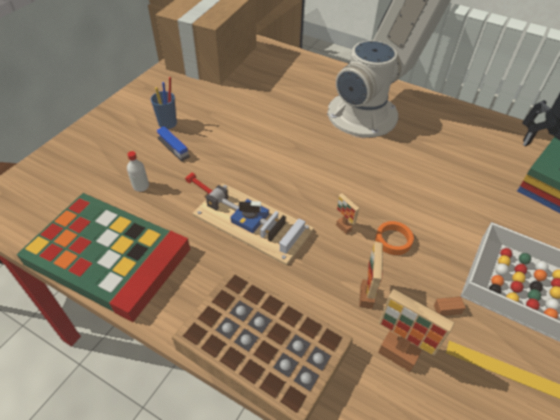

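View pics/top0.png

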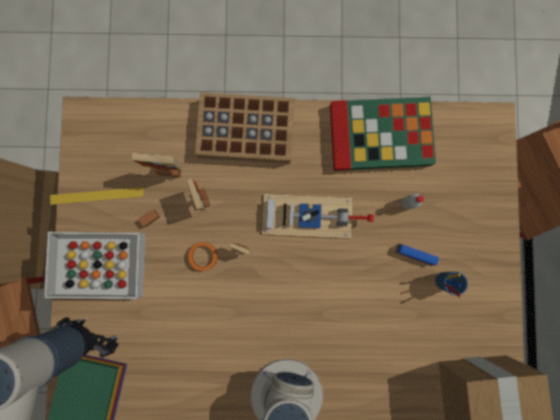

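Candidates for the standard, as top / scene pixels: small (238,248)/(348,210), middle (198,195)/(372,275), large (155,163)/(415,320). I choose the middle one and will check its height against 150 mm. In the top view the jig's fence is at (269,215), the nut at (310,215) and the lever grip at (370,217).

Run:
```python
from h import *
t=np.load('top0.npz'); im,P=t['im'],t['P']
s=np.load('scene0.npz')
def box(c,r): 
    return (slice(c[1]-r,c[1]+r),slice(c[0]-r,c[0]+r))
for nm,c,r in(('small',(238,248),18),('mid',(198,195),24),('large',(155,163),28)):
    Q=P[box(c,r)].reshape(-1,3); z=Q[:,2]; zt=np.percentile(z,99.5)
    T=Q[(z>zt-.008)].astype(np.float32)
    rc=cv2.minAreaRect(T[:,:2].copy()); print(nm,'ztop',zt.round(4),len(T),'mean',T.mean(0).round(4),rc, cv2.boxPoints(rc).round(3).tolist())
    F=Q[(z>.015)&(z<.04)].astype(np.float32)
    if len(F): print('  foot',len(F),F.mean(0), cv2.minAreaRect(F[:,:2].copy()))
# jig
hsv=cv2.cvtColor(im,cv2.COLOR_RGB2HSV)
W=np.zeros(im.shape[:2],bool); W[185:245,255:385]=1
z=P[...,2]
red=W&((hsv[...,0]<8)|(hsv[...,0]>172))&(hsv[...,1]>170)&(hsv[...,2]>80)
Q=P[red]; print('red',red.sum(),Q.mean(0),Q[:,1].min(),Q[:,1].max(), Q[Q[:,1]<Q[:,1].min()+.02].mean(0))
Q=P[W&(z>.006)&(z<.02)].astype(np.float32); print('bed',len(Q),cv2.minAreaRect(Q[:,:2].copy()),np.median(Q[:,2]))
fb=W.copy(); fb[:,285:]=0
Q=P[fb&(z>.038)&(z<.055)].astype(np.float32); print('fence',len(Q),cv2.minAreaRect(Q[:,:2].copy()),np.median(Q[:,2]))
yl=W&(hsv[...,0]>22)&(hsv[...,0]<34)&(hsv[...,1]>180)
wh=W&(hsv[...,1]<40)&(hsv[...,2]>200); wh[:,:295]=0;wh[:,330:]=0
print('yel',yl.sum(),P[yl].mean(0) if yl.any() else '', 'white',wh.sum(),P[wh].mean(0) if wh.any() else '')
bl=W&(hsv[...,0]>100)&(hsv[...,0]<130)&(hsv[...,1]>120); Q=P[bl].astype(np.float32);print('blue',len(Q),cv2.minAreaRect(Q[:,:2].copy()))
a=cv2.resize(im[180:250,250:390],None,fx=4,fy=4,interpolation=3); b=cv2.resize(s['im'][165:310,180:400],(560,369),interpolation=3)
save('crop0.png',np.vstack([a,b][:2]))
```

```text
small ztop 0.1074 76 mean [0.4575 0.1396 0.1683] ((0.45774194598197937, 0.10272344201803207), (0.14308589696884155, 0.028818031772971153), 89.64802551269531) [[0.4429999887943268, 0.03099999949336052], [0.47200000286102295, 0.03099999949336052], [0.4729999899864197, 0.17399999499320984], [0.4440000057220459, 0.17399999499320984]]
  foot 21 [0.46505016 0.14536926 0.0206142 ] ((0.46487995982170105, 0.14507076144218445), (0.03523045778274536, 0.00479127699509263), 67.9500503540039)
mid ztop 0.1551 170 mean [0.6083 0.2658 0.1999] ((0.5425676107406616, 0.17840038239955902), (0.3217114210128784, 0.058153096586465836), 54.06566619873047) [[0.42500001192092896, 0.06499999761581421], [0.47200000286102295, 0.03099999949336052], [0.6610000133514404, 0.2919999957084656], [0.6129999756813049, 0.32600000500679016]]
  foot 94 [0.6341456  0.28735542 0.02946542] ((0.6506339311599731, 0.30363550782203674), (0.1482546329498291, 0.03256184235215187), 46.5106315612793)
large ztop 0.1997 299 mean [0.7005 0.3765 0.2263] ((0.6164741516113281, 0.2250956892967224), (0.4800017178058624, 0.06301876902580261), 60.74949645996094) [[0.47200000286102295, 0.03099999949336052], [0.5270000100135803, 0.0], [0.7609999775886536, 0.4189999997615814], [0.7059999704360962, 0.44999998807907104]]
  foot 102 [0.6941499  0.38461217 0.03404943] ((0.6965571045875549, 0.3874810039997101), (0.07341937720775604, 0.018664846196770668), 86.9491195678711)
red 75 [ 0.55624998 -0.23215106  0.05752176] -0.2580101903685415 -0.19322213525683207 [ 0.55551776 -0.2500738   0.06417587]
bed 2466 ((0.5679217576980591, -0.10217788815498352), (0.19059987366199493, 0.4178725779056549), 0.6398915648460388) 0.012264378
fence 223 ((0.5678589344024658, 0.04017462953925133), (0.08812817186117172, 0.05330081656575203), 0.6098846793174744) 0.04588251
yel 0  white 0 
blue 258 ((0.5243982076644897, -0.04609479010105133), (0.08097369968891144, 0.16846045851707458), 59.988765716552734)
```

View pics/crop0.png

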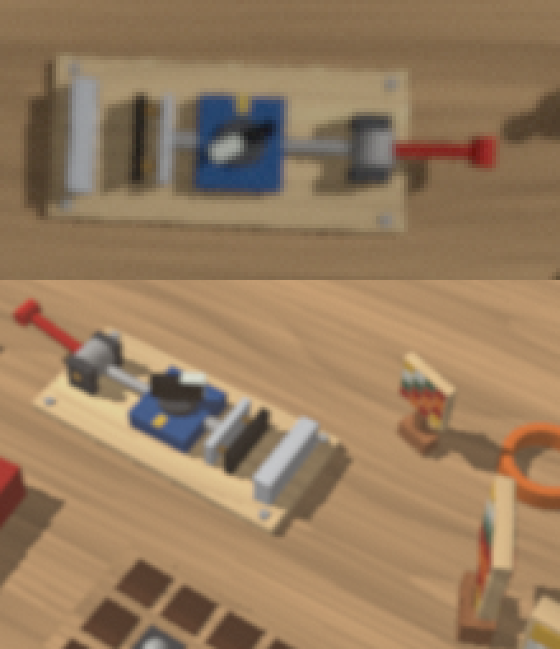

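The crop shows a jig yaw of about -2.5°. The nut's white end is at crop (225,150), pointing to +y/-x, and the yellow mark is on the +x side at (243,103). The lever is closed, with its grip at (483,152). Next I re-measure without the invalid depth pixels.

Run:
```python
from h import *
t=np.load('top0.npz'); im,P,d=t['im'],t['P'],t['d']; z=P[...,2]; ok=d>0
def sel(c,r,lo,hi):
    W=np.zeros(ok.shape,bool); W[c[1]-r[1]:c[1]+r[1],c[0]-r[0]:c[0]+r[0]]=1; return W&ok&(z>lo)&(z<hi)
def rect(nm,m):
    Q=P[m].astype(np.float32)
    if len(Q)<4: print(nm,len(Q));return
    c,s,a=cv2.minAreaRect(Q[:,:2].copy()); C=np.cov(Q[:,:2].T); w,v=np.linalg.eigh(C); print(nm,len(Q),'rect c',np.round(c,4),'size',np.round(s,4),'a',round(a,1),'mean',Q.mean(0).round(4),'major',np.degrees(np.arctan2(v[1,1],v[0,1])).round(1), 'zmax',Q[:,2].max().round(4))
rect('small',sel((238,248),(18,18),.08,.3)); rect('mid',sel((198,195),(22,22),.143,.3)); rect('large',sel((155,163),(28,28),.17,.3))
rect('midfoot',sel((198,195),(22,22),.026,.036))
J=((318,215),(65,32))
rect('bed',sel(*J,.009,.016)); rect('fence',sel((270,215),(10,25),.04,.05)); rect('jaw',sel((285,215),(4,25),.035,.05)); rect('housing',sel((310,215),(14,16),.03,.041)); rect('wing',sel((310,215),(14,16),.055,.085));rect('bracket',sel((342,217),(8,14),.04,.06))
hsv=cv2.cvtColor(im,cv2.COLOR_RGB2HSV); red=((hsv[...,0]<8)|(hsv[...,0]>172))&(hsv[...,1]>150)
rect('grip',sel((370,217),(6,10),.05,.09)&red); rect('lev',sel((358,217),(20,10),.03,.09)&red)
s=np.load('scene0.npz');imS,PS,dS=s['im'],s['P'],s['d']; hs=cv2.cvtColor(imS,cv2.COLOR_RGB2HSV)
W=np.zeros(dS.shape,bool);W[165:200,180:220]=1
r=W&(dS>0)&((hs[...,0]<8)|(hs[...,0]>172))&(hs[...,1]>150); Q=PS[r];print('S lever',len(Q),Q[Q[:,1]<-.235].mean(0),Q[:,1].min())
W[:]=0;W[245:308,355:385]=1
m=W&(dS>0)&(PS[...,2]>.143)&(PS[...,2]<.2);Q=PS[m].astype(np.float32);print('S mid top',len(Q),Q.mean(0),cv2.minAreaRect(Q[:,:2].copy()),Q[:,2].max())
W[:]=0;W[190:235,230:275]=1
m=W&(dS>0)&(PS[...,2]>.058)&(PS[...,2]<.1);Q=PS[m].astype(np.float32);print('S wing',len(Q),Q.mean(0),cv2.minAreaRect(Q[:,:2].copy()),Q[:,2].max())
w=m&(hs[...,2]>170)&(hs[...,1]<60);print('white',w.sum(),PS[w].mean(0) if w.any() else '')
```

```text
small 90 rect c [0.4572 0.1466] size [0.0604 0.0122] a 67.4 mean [0.4573 0.146  0.1013] major 67.6 zmax 0.1084
mid 191 rect c [0.6141 0.2762] size [0.0891 0.0182] a 21.0 mean [0.6136 0.2755 0.1499] major -159.3 zmax 0.158
large 394 rect c [0.7075 0.3867] size [0.118  0.0243] a 85.2 mean [0.7054 0.3848 0.1926] major 85.3 zmax 0.2016
midfoot 63 rect c [0.6481 0.2984] size [0.1377 0.0304] a 44.9 mean [0.6221 0.2727 0.0306] major -136.7 zmax 0.0356
bed 1917 rect c [ 0.555  -0.1043] size [0.389  0.1428] a 88.0 mean [ 0.5615 -0.0597  0.0124] major 88.2 zmax 0.016
fence 166 rect c [0.5677 0.0574] size [0.0881 0.0188] a 0.6 mean [0.5667 0.0571 0.0459] major 177.4 zmax 0.0498
jaw 78 rect c [0.5653 0.0088] size [0.0693 0.0158] a 0.7 mean [0.5659 0.0125 0.0438] major 179.1 zmax 0.0495
housing 390 rect c [ 0.5623 -0.0673] size [0.0857 0.0758] a 87.1 mean [ 0.5626 -0.0664  0.0361] major -150.6 zmax 0.041
wing 72 rect c [ 0.5624 -0.0673] size [0.0116 0.0543] a 25.1 mean [ 0.5619 -0.0664  0.0716] major 115.5 zmax 0.0793
bracket 178 rect c [ 0.5582 -0.1704] size [0.0391 0.0554] a 79.0 mean [ 0.5586 -0.1703  0.0481] major -178.4 zmax 0.0557
grip 56 rect c [ 0.5556 -0.248 ] size [0.0218 0.0269] a 2.4 mean [ 0.5559 -0.2494  0.0631] major 86.2 zmax 0.0703
lev 103 rect c [ 0.5546 -0.226 ] size [0.0218 0.071 ] a 2.4 mean [ 0.5565 -0.2324  0.0573] major 88.0 zmax 0.0703
S lever 152 [ 0.55815371 -0.24826473  0.06141589] -0.2582896317980505
S mid top 327 [0.6188821  0.27871904 0.14954013] ((0.6164923906326294, 0.2784193754196167), (0.08455472439527512, 0.018625063821673393), 21.874692916870117) 0.15419383
S wing 162 [ 0.5633259  -0.06462124  0.06883138] ((0.5619969367980957, -0.06591692566871643), (0.016108592972159386, 0.05213413015007973), 28.87441635131836) 0.07662698
white 34 [ 0.55391079 -0.05333359  0.07374502]
```

The middle standard checks out: 150 mm tall, panel 89 x 18 mm, yaw 21°, centre about (0.615, 0.277). Jig yaw is about -2.2° with origin at (0.563, -0.0365). The fence, nut and lever positions agree with this to about 2 mm. The nut needs about 118° clockwise.

```bash
cat >> h.py <<'E'
YJ=np.radians(-2.2); O=np.array([.5632,-.0365,0])
def jig(x,y,z): c,s=np.cos(YJ),np.sin(YJ); return O+[c*x-s*y,s*x+c*y,z]
def go(p,psi_deg=None):
    o=get_obs(); r=R.from_quat(o['orientation']); M=r.as_matrix(); psi=np.degrees(np.arctan2(M[1,1],M[0,1]))
    print('t',o['time_s'].__round__(2),'tcp',o['tcp_pos'].round(4),'psi',psi.round(2),'x axis',M[:,0].round(3),'q',o['q'].round(2),'gap',round(o['finger_gap'],4),'F',o['ft_force'].round(1))
    if p is None: return
    if psi_deg is None: psi_deg=psi
    dp=(psi-psi_deg+180)%360-180
    c,s=np.cos(np.radians(psi_deg)),np.sin(np.radians(psi_deg))
    D=np.array(p)-o['tcp_pos']; print('turn about x',dp.round(1),'(alt',(((dp+360)%360)-180).round(1),') then shift',np.round([-D[2],c*D[0]+s*D[1],s*D[0]-c*D[1]],4))
E
python3 - <<'E'
from h import *
print(jig(0,-212,55*0)if 0 else (jig(0,-.212,0),jig(0,.066,0)))
go([.5557,-.2487,.036],-2.2)
go([.5557,-.2487,.036],177.8)
E
```

```text
(array([ 0.55506178, -0.24834374,  0.        ]), array([0.5657336 , 0.02945135, 0.        ]))
t 0.1 tcp [0.2424 0.4932 0.2305] psi -116.18 x axis [-0.001 -0.002 -1.   ] q [ 1.4   0.26  0.11 -0.   -1.42 -0.28] gap 0.0856 F [-0.5 -0.5  0.4]
turn about x -114.0 (alt 66.0 ) then shift [0.1945 0.3416 0.7293]
t 0.1 tcp [0.2424 0.4932 0.2305] psi -116.18 x axis [-0.001 -0.002 -1.   ] q [ 1.4   0.26  0.11 -0.   -1.42 -0.28] gap 0.0856 F [-0.5 -0.5  0.4]
turn about x 66.0 (alt -114.0 ) then shift [ 0.1945 -0.3416 -0.7293]
```

Emit:
{"api": "arm_command", "payload": {
  "moves": [0,0,0,8.25,0,0,0,0,0,8.25,0,0,0,0,0,8.25,0,0,0,0,0,8.25,0,0],
  "gripper": -1
}}

```text
time_s: 0.5
tcp_pos: [0.2424, 0.4933, 0.2307]
orientation: [0.614, -0.351, -0.614, -0.351]
ft_force: [0.3, -0.5, 0.2]
finger_gap: 0.0854
```

Emit:
{"api": "arm_command", "payload": {
  "moves": [0,0,0,8.25,0,0,0,0,0,8.25,0,0,0,0,0,8.25,0,0,0,0,0,8.25,0,0]
}}

```text
time_s: 0.9
tcp_pos: [0.2424, 0.4933, 0.2307]
orientation: [-0.489, 0.511, 0.489, 0.51]
ft_force: [1.0, 0.1, -0.3]
finger_gap: 0.0857
```

Emit:
{"api": "arm_command", "payload": {
  "moves": [0,-0.02,-0.043,0,0,0,0,-0.02,-0.043,0,0,0,0,-0.02,-0.043,0,0,0,0,-0.02,-0.043,0,0,0,0,-0.02,-0.043,0,0,0]
}}

```text
time_s: 1.4
tcp_pos: [0.3344, 0.273, 0.231]
orientation: [-0.491, 0.509, 0.491, 0.509]
ft_force: [1.5, 0.9, 0.3]
finger_gap: 0.0853
```

Emit:
{"api": "arm_command", "payload": {
  "moves": [0,-0.02,-0.043,0,0,0,0,-0.02,-0.043,0,0,0,0,-0.02,-0.043,0,0,0,0,-0.02,-0.043,0,0,0,0,-0.02,-0.043,0,0,0]
}}

```text
time_s: 1.9
tcp_pos: [0.4262, 0.0544, 0.2312]
orientation: [-0.49, 0.509, 0.491, 0.509]
ft_force: [1.6, 0.5, 0.2]
finger_gap: 0.0854
```

Emit:
{"api": "arm_command", "payload": {
  "moves": [0,-0.02,-0.043,0,0,0,0,-0.02,-0.043,0,0,0,0,-0.02,-0.043,0,0,0,0,-0.02,-0.043,0,0,0,0,-0.02,-0.043,0,0,0]
}}

```text
time_s: 2.4
tcp_pos: [0.5181, -0.1643, 0.2309]
orientation: [-0.49, 0.51, 0.491, 0.509]
ft_force: [0.6, 2.0, 0.9]
finger_gap: 0.0855
```

```bash
python3 -c "
from h import *
go([.5557,-.2487,.036],177.8)"
```

```text
t 2.4 tcp [ 0.5181 -0.1643  0.2309] psi 177.82 x axis [-0.001  0.    -1.   ] q [-0.02  0.24  0.09 -0.   -1.42 -0.02] gap 0.0855 F [0.6 2.  0.9]
turn about x 0.0 (alt -180.0 ) then shift [ 0.1949 -0.0408 -0.0829]
```

Emit:
{"api": "arm_command", "payload": {
  "moves": [0,-0.0204,-0.0415,0,0,0,0,-0.0204,-0.0415,0,0,0,0.049,0,0,0,0,0,0.049,0,0,0,0,0,0.049,0,0,0,0,0]
}}

```text
time_s: 2.9
tcp_pos: [0.5551, -0.2471, 0.0821]
orientation: [-0.49, 0.51, 0.49, 0.51]
ft_force: [1.1, 0.5, -0.2]
finger_gap: 0.0853
```

Emit:
{"api": "arm_command", "payload": {
  "moves": [0.03,0,0,0,0,0,0.018,0,0,0,0,0]
}}

```text
time_s: 3.1
tcp_pos: [0.5531, -0.2462, 0.0323]
orientation: [-0.488, 0.511, 0.492, 0.508]
ft_force: [1.8, 0.4, 0.3]
finger_gap: 0.0854
```

Emit:
{"api": "arm_command", "payload": {
  "moves": [0,0,0,0,0,0,0,0,0,0,0,0,0,0,0,0,0,0,0,0,0,0,0,0,0,0,0,0,0,0],
  "gripper": 1,
  "grip_force": 30
}}

```text
time_s: 3.6
tcp_pos: [0.5554, -0.2471, 0.0375]
orientation: [-0.491, 0.509, 0.49, 0.509]
ft_force: [-3.4, 0.8, 4.8]
finger_gap: 0.0238
```

```bash
python3 -c "
from h import *
go([.5557,-.2487,.036],177.8)
im,d,P=pts('scene'); save('s1.png',cv2.resize(im[120:300,120:360],None,fx=3,fy=3)) "
```

```text
t 3.6 tcp [ 0.5554 -0.2471  0.0375] psi 177.82 x axis [ 0.001 -0.001 -1.   ] q [-0.16  0.49 -0.06  0.   -1.02  0.12] gap 0.0238 F [-3.4  0.8  4.8]
turn about x 0.0 (alt -180.0 ) then shift [ 0.0015 -0.0003 -0.0016]
```

View pics/s1.png

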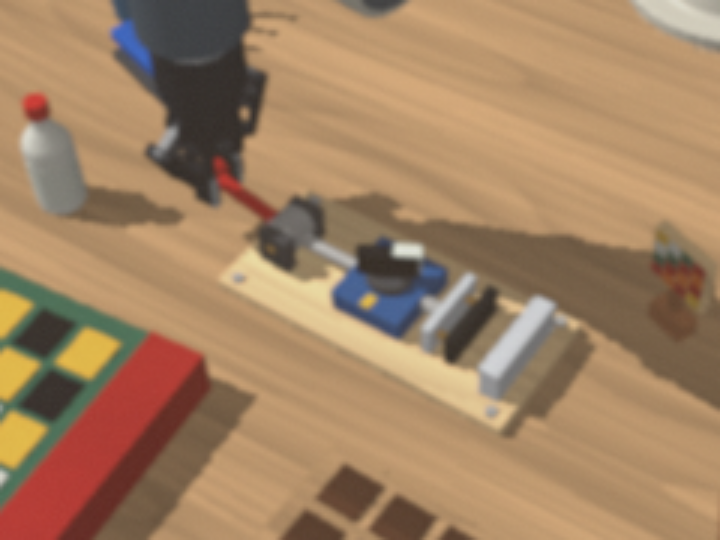

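The grip is held (gap 23.8 mm against the 24 mm expected). The crop shows the fingers on the lever grip at (215,175), clear of the glue bottle and stapler. Now I follow the arc open.

Emit:
{"api": "arm_command", "payload": {
  "moves": [-0.0101,0,0.0033,0,0,0,-0.0096,0,0.0045,0,0,0,-0.009,0,0.0057,0,0,0,-0.0082,0,0.0067,0,0,0,-0.0073,0,0.0077,0,0,0]
}}

```text
time_s: 4.15
tcp_pos: [0.5562, -0.2177, 0.0804]
orientation: [-0.49, 0.509, 0.491, 0.509]
ft_force: [1.7, 0.9, -10.4]
finger_gap: 0.0235
```

Emit:
{"api": "arm_command", "payload": {
  "moves": [-0.0063,0,0.0086,0,0,0,-0.0052,0,0.0093,0,0,0,-0.004,0,0.0099,0,0,0,-0.0027,0,0.0103,0,0,0,-0.0014,0,0.0105,0,0,0]
}}

```text
time_s: 4.65
tcp_pos: [0.558, -0.1701, 0.1002]
orientation: [-0.49, 0.51, 0.49, 0.509]
ft_force: [-0.9, -6.2, -11.0]
finger_gap: 0.0232
```

Emit:
{"api": "arm_command", "payload": {
  "moves": [0,0,0.001,0,0,0,0,0,0,0,0,0]
}}

```text
time_s: 4.85
tcp_pos: [0.5581, -0.1686, 0.1003]
orientation: [-0.49, 0.509, 0.491, 0.509]
ft_force: [-2.3, -0.1, -6.3]
finger_gap: 0.0229
```

```bash
python3 -c "
from h import *
go(None)"
```

```text
t 4.85 tcp [ 0.5581 -0.1686  0.1003] psi 177.86 x axis [-0.001  0.001 -1.   ] q [-0.03  0.39 -0.04 -0.   -1.14 -0.01] gap 0.0229 F [-2.3 -0.1 -6.3]
```

Emit:
{"api": "arm_command", "payload": {
  "moves": [0,0,0,0,0,0,0,0,0,0,0,0,0,0,0,0,0,0,0,0,0,0,0,0],
  "gripper": -1
}}

```text
time_s: 5.25
tcp_pos: [0.5592, -0.1695, 0.1009]
orientation: [-0.491, 0.509, 0.49, 0.51]
ft_force: [-0.1, -0.6, 1.0]
finger_gap: 0.0793
```

Emit:
{"api": "arm_command", "payload": {
  "moves": [-0.04,0,0,0,0,0,-0.04,0,0,0,0,0,0,0,0,-7,0,0,0,0,0,-7,0,0,0,0,0,-7,0,0]
}}

```text
time_s: 5.75
tcp_pos: [0.5588, -0.1694, 0.1808]
orientation: [0.576, -0.41, -0.576, -0.41]
ft_force: [-0.8, 0.4, -0.2]
finger_gap: 0.0851
```

Emit:
{"api": "arm_command", "payload": {
  "moves": [0,0,0,-6.6,0,0,0,-0.0158,0.0302,0,0,0,0,-0.0158,0.0302,0,0,0,0,-0.0157,0.0301,0,0,0,0,0,0,0,0,0]
}}

```text
time_s: 6.25
tcp_pos: [0.5628, -0.0641, 0.1805]
orientation: [0.599, -0.376, -0.598, -0.377]
ft_force: [0.1, -0.2, 1.2]
finger_gap: 0.0854
```

```bash
python3 -c "
from h import *
go([.562,-.0665,.048],205.4)
im,d,P=pts('scene'); save('s2.png',cv2.resize(im[120:300,120:360],None,fx=3,fy=3))
im,d,P=pts('top');H=cv2.cvtColor(im,cv2.COLOR_RGB2HSV); m=((H[...,0]<8)|(H[...,0]>172))&(H[...,1]>150)&(d>0);m[:200]=0;m[235:]=0;m[:,:320]=0;m[:,380:]=0
print(m.sum(),P[m].mean(0),P[m].max(0)) "
```

```text
t 6.25 tcp [ 0.5628 -0.0641  0.1805] psi -154.38 x axis [ 0.001  0.001 -1.   ] q [ 0.16  0.31  0.05 -0.   -1.31  0.29] gap 0.0854 F [ 0.1 -0.2  1.2]
turn about x 0.2 (alt -179.8 ) then shift [ 0.1325  0.0017 -0.0018]
28 [ 0.55545294 -0.18105804  0.12715146] [ 0.56440725 -0.17147375  0.1340023 ]
```

View pics/s2.png

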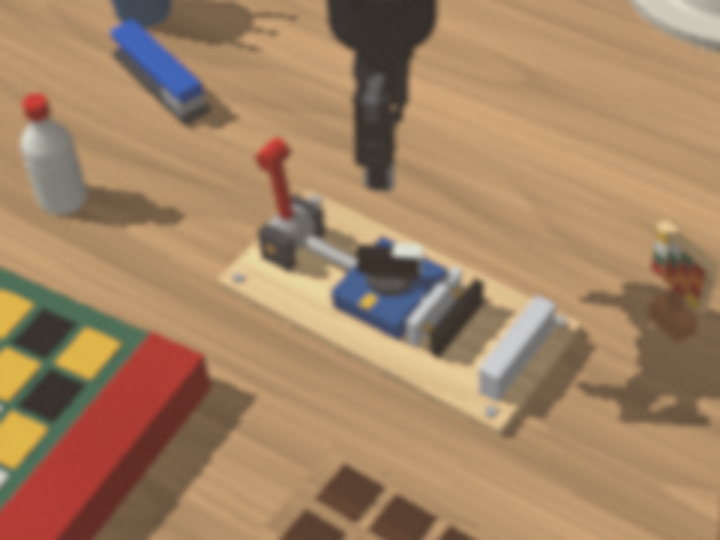

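The lever stands upright at crop (272,155), its grip top at about z 0.13. Now the nut.

Emit:
{"api": "arm_command", "payload": {
  "moves": [0.045,0.0017,-0.0018,0,0,0,0.045,0,0,0,0,0,0.0425,0,0,0,0,0,0,0,0,0,0,0]
}}

```text
time_s: 6.75
tcp_pos: [0.5569, -0.0707, 0.042]
orientation: [-0.594, 0.381, 0.601, 0.376]
ft_force: [-1.9, -0.7, -0.1]
finger_gap: 0.0854
```

Emit:
{"api": "arm_command", "payload": {
  "moves": [0,0,0,0,0,0,0,0,0,0,0,0,0,0,0,0,0,0,0,0,0,0,0,0,0,0,0,0,0,0],
  "gripper": 1,
  "grip_force": 40
}}

```text
time_s: 7.25
tcp_pos: [0.5621, -0.0696, 0.0486]
orientation: [0.598, -0.377, -0.597, -0.378]
ft_force: [-1.3, -0.1, -0.2]
finger_gap: 0.012
```

```bash
python3 -c "
from h import *
go([.562,-.0665,.048],87.8)"
```

```text
t 7.25 tcp [ 0.5621 -0.0696  0.0486] psi -154.57 x axis [ 0.002  0.    -1.   ] q [ 0.15  0.41 -0.16  0.   -1.    0.29] gap 0.012 F [-1.3 -0.1 -0.2]
turn about x 117.6 (alt -62.4 ) then shift [ 0.0006  0.0031 -0.0003]
```

Emit:
{"api": "arm_command", "payload": {
  "moves": [0,0,0.0025,0,0,0,0,0,0,8.4,0,0,0,0,0,8.4,0,0,0,0,0,8.4,0,0,0,0,0,8.4,0,0]
}}

```text
time_s: 7.75
tcp_pos: [0.5615, -0.0695, 0.0487]
orientation: [-0.463, 0.536, 0.46, 0.535]
ft_force: [1.4, -8.4, 2.0]
finger_gap: 0.0109
```

Emit:
{"api": "arm_command", "payload": {
  "moves": [0,0,0,8.4,0,0,0,0,0,8.4,0,0,0,0,0,8.4,0,0,0,0,0,8.4,0,0,0,0,0,8.4,0,0]
}}

```text
time_s: 8.25
tcp_pos: [0.5607, -0.0691, 0.0487]
orientation: [-0.24, 0.666, 0.238, 0.665]
ft_force: [-1.3, -5.1, 4.6]
finger_gap: 0.0111
```

Emit:
{"api": "arm_command", "payload": {
  "moves": [0,0,0,8.4,0,0,0,0,0,8.4,0,0,0,0,0,8.4,0,0,0,0,0,8.4,0,0,0,0,0,8.4,0,0]
}}

```text
time_s: 8.75
tcp_pos: [0.5604, -0.0683, 0.0487]
orientation: [0.015, 0.707, -0.016, 0.707]
ft_force: [-2.9, -2.2, 5.9]
finger_gap: 0.0112
```

```bash
python3 -c "
from h import *
go([.562,-.0665,.2],87.8)"
```

```text
t 8.75 tcp [ 0.5604 -0.0683  0.0487] psi 87.52 x axis [ 0.    -0.002 -1.   ] q [ 0.16  0.41 -0.16  0.   -1.   -1.77] gap 0.0112 F [-2.9 -2.2  5.9]
turn about x -0.3 (alt 179.7 ) then shift [-0.1513  0.0018  0.0015]
```

Emit:
{"api": "arm_command", "payload": {
  "moves": [0,0,0,0,0,0,0,0,0,0,0,0,0,0,0,0,0,0,0,0,0,0,0,0],
  "gripper": -1
}}

```text
time_s: 9.15
tcp_pos: [0.5605, -0.0672, 0.0475]
orientation: [0.013, 0.707, -0.013, 0.707]
ft_force: [0.0, 0.1, 0.3]
finger_gap: 0.0688
```

Emit:
{"api": "arm_command", "payload": {
  "moves": [-0.048,0,0,0,0,0,-0.048,0,0,0,0,0,-0.048,0,0,0,0,0,-0.047,0,0,0,0,0,0,0,0,-7.8,0,0]
}}

```text
time_s: 9.65
tcp_pos: [0.5637, -0.0679, 0.2466]
orientation: [-0.036, 0.701, 0.035, 0.711]
ft_force: [0.2, 0.3, 0.5]
finger_gap: 0.0851
```

Emit:
{"api": "arm_command", "payload": {
  "moves": [0,0,0,-7.8,0,0,0,0,0,-7.9,0,0,0,0,0,0,0,0]
}}

```text
time_s: 9.95
tcp_pos: [0.5605, -0.0673, 0.2385]
orientation: [-0.132, 0.695, 0.132, 0.695]
ft_force: [-0.5, 0.3, 0.4]
finger_gap: 0.0855
```

```bash
python3 -c "
from h import *
go([.615,.277,.24],111)
im,d,P=pts('scene'); save('s3.png',np.hstack([cv2.resize(im[160:280,180:330],None,fx=3,fy=3),cv2.resize(im[190:310,325:405],None,fx=3,fy=3)]))
m=(d>0)&(P[...,2]>.06)&(P[...,2]<.085)&(abs(P[...,0]-.562)<.035)&(abs(P[...,1]+.0665)<.035);Q=P[m].astype(np.float32);print(len(Q),cv2.minAreaRect(Q[:,:2].copy()))
H=cv2.cvtColor(im,cv2.COLOR_RGB2HSV);w=m&(H[...,2]>170)&(H[...,1]<60);print(P[w].mean(0))
"
```

```text
t 9.95 tcp [ 0.5605 -0.0673  0.2385] psi 111.46 x axis [-0.  0. -1.] q [ 0.16  0.28  0.16 -0.   -1.45 -1.35] gap 0.0855 F [-0.5  0.3  0.4]
turn about x 0.5 (alt -179.5 ) then shift [-0.0015  0.3019  0.1743]
134 ((0.5617079138755798, -0.06657801568508148), (0.01392736379057169, 0.0578642264008522), 85.82745361328125)
[ 0.57897085 -0.0687064   0.07310276]
```

View pics/s3.png

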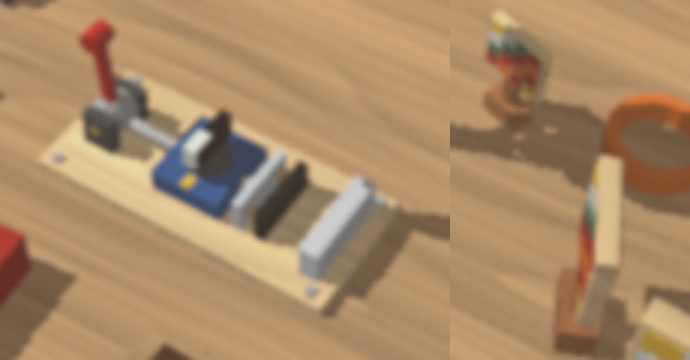

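The white end now points at the yellow mark (crop (195,150) and (188,182)); the measured bar angle is about -4° against the jig's -2.2°, inside tolerance. The standard still stands undisturbed at (590,250).

Emit:
{"api": "arm_command", "payload": {
  "moves": [0,0.0377,0.0218,0,0,0,0,0.0377,0.0218,0,0,0,0,0.0377,0.0218,0,0,0,0,0.0377,0.0218,0,0,0,0,0.0377,0.0218,0,0,0]
}}

```text
time_s: 10.5
tcp_pos: [0.5935, 0.1496, 0.2386]
orientation: [-0.13, 0.695, 0.13, 0.695]
ft_force: [0.4, -0.3, -0.3]
finger_gap: 0.0853
```

Emit:
{"api": "arm_command", "payload": {
  "moves": [0,0.0377,0.0218,0,0,0,0,0.0377,0.0218,0,0,0,0,0.0377,0.0218,0,0,0,0,0,0,0,0,0,0,0,0,0,0,0]
}}

```text
time_s: 11.0
tcp_pos: [0.6131, 0.278, 0.2375]
orientation: [-0.131, 0.695, 0.13, 0.694]
ft_force: [-0.3, -0.6, -0.2]
finger_gap: 0.0854
```

```bash
python3 -c "
from h import *
go([.615,.277,.112],111)"
```

```text
t 11.0 tcp [0.6131 0.278  0.2375] psi 111.28 x axis [-0.001 -0.001 -1.   ] q [ 0.66  0.51  0.51  0.   -1.57 -1.86] gap 0.0854 F [-0.3 -0.6 -0.2]
turn about x 0.3 (alt -179.7 ) then shift [ 0.1255 -0.0016  0.0015]
```

Emit:
{"api": "arm_command", "payload": {
  "moves": [0.03,-0.0016,0.0015,0,0,0,0.03,0,0,0,0,0,0.03,0,0,0,0,0,0.025,0,0,0,0,0,0.01,0,0,0,0,0]
}}

```text
time_s: 11.5
tcp_pos: [0.614, 0.274, 0.1111]
orientation: [-0.13, 0.697, 0.129, 0.694]
ft_force: [-0.3, -0.0, -0.7]
finger_gap: 0.0852
```

Emit:
{"api": "arm_command", "payload": {
  "moves": [0,0,0,0,0,0,0,0,0,0,0,0,0,0,0,0,0,0],
  "gripper": 0.3,
  "grip_force": 25
}}

```text
time_s: 11.8
tcp_pos: [0.6163, 0.2763, 0.1157]
orientation: [-0.13, 0.694, 0.131, 0.696]
ft_force: [0.7, 0.4, -0.0]
finger_gap: 0.044
```

```bash
python3 -c "
from h import *
go([.615,.277,.112],111)"
```

```text
t 11.8 tcp [0.6163 0.2763 0.1157] psi 111.3 x axis [ 0.003  0.002 -1.   ] q [ 0.65  0.55  0.26  0.   -1.28 -1.85] gap 0.044 F [ 0.7  0.4 -0. ]
turn about x 0.3 (alt -179.7 ) then shift [ 0.0037  0.0011 -0.0009]
```

Emit:
{"api": "arm_command", "payload": {
  "moves": [0.002,0.001,0,0,0,0,0,0,0,0,0,0],
  "gripper": 0.45
}}

```text
time_s: 12.0
tcp_pos: [0.6149, 0.2773, 0.112]
orientation: [-0.131, 0.695, 0.131, 0.695]
ft_force: [-0.3, -1.3, 0.2]
finger_gap: 0.0232
```

Emit:
{"api": "arm_command", "payload": {
  "moves": [0,0,0,0,0,0,0,0,0,0,0,0],
  "gripper": 0.52
}}

```text
time_s: 12.2
tcp_pos: [0.6149, 0.2771, 0.1117]
orientation: [-0.131, 0.695, 0.131, 0.695]
ft_force: [0.0, 0.0, -0.0]
finger_gap: 0.0206
```

Emit:
{"api": "arm_command", "payload": {
  "moves": [0,0,0,0,0,0,0,0,0,0,0,0],
  "gripper": 0.57
}}

```text
time_s: 12.4
tcp_pos: [0.6149, 0.277, 0.1116]
orientation: [-0.131, 0.695, 0.131, 0.695]
ft_force: [-0.2, 0.1, -0.2]
finger_gap: 0.0185
```

Emit:
{"api": "arm_command", "payload": {
  "moves": [0,0,0,0,0,0,0,0,0,0,0,0],
  "gripper": 0.61
}}

```text
time_s: 12.6
tcp_pos: [0.6149, 0.2769, 0.1116]
orientation: [-0.131, 0.695, 0.131, 0.695]
ft_force: [0.0, -0.9, -0.2]
finger_gap: 0.0166
```

Emit:
{"api": "arm_command", "payload": {
  "moves": [0,0,0,0,0,0,0,0,0,0,0,0,0,0,0,0,0,0,0,0,0,0,0,0],
  "gripper": 1
}}

```text
time_s: 13.0
tcp_pos: [0.615, 0.2769, 0.1116]
orientation: [-0.131, 0.695, 0.131, 0.695]
ft_force: [-0.1, -0.6, 0.5]
finger_gap: 0.0156
```

```bash
python3 -c "
from h import *
go([.615,.277,.112],111)"
```

```text
t 13.0 tcp [0.615  0.2769 0.1116] psi 111.32 x axis [ 0. -0. -1.] q [ 0.65  0.55  0.25  0.   -1.27 -1.85] gap 0.0156 F [-0.1 -0.6  0.5]
turn about x 0.3 (alt -179.7 ) then shift [-0.0004  0.0001  0.0001]
```

Emit:
{"api": "arm_command", "payload": {
  "moves": [-0.02,0,0,0,0,0,-0.035,0,0,0,0,0,-0.035,0,0,0,0,0,0,0,0,5.9,0,0,0,0,0,5.9,0,0]
}}

```text
time_s: 13.5
tcp_pos: [0.6149, 0.2775, 0.2025]
orientation: [-0.057, 0.704, 0.058, 0.705]
ft_force: [-1.2, -0.3, -3.5]
finger_gap: 0.0161
```

Emit:
{"api": "arm_command", "payload": {
  "moves": [0,0,0,5.9,0,0,0,0,0,5.8,0,0,0,0,0,0,0,0]
}}

```text
time_s: 13.8
tcp_pos: [0.6144, 0.277, 0.2008]
orientation: [0.014, 0.708, -0.014, 0.706]
ft_force: [0.8, -0.2, -2.2]
finger_gap: 0.0157
```

Run:
```python
from h import *
go([.5657,.0295,.2],87.8)
c,s=np.cos(YJ),np.sin(YJ)
A=0
for n in('top','scene'):
    im,d,P=pts(n); z=P[...,2]; D=P-O; jx=c*D[...,0]+s*D[...,1]; jy=-s*D[...,0]+c*D[...,1]
    m=(d>0)&(abs(jx)<.03)
    for nm,lo,hi,zl,zh in(('fence',.075,.12,.040,.05),('jaw',.02,.06,.038,.048),('gapbed',.03,.1,.008,.016)):
        k=m&(jy>lo)&(jy<hi)&(z>zl)&(z<zh); print(n,nm,k.sum(),np.percentile(jy[k],[1,10,50,90,99]).round(4) if k.any() else '', z[k].mean() if k.any() else '')
    # fence ends in x for jig x
    k=(d>0)&(jy>.08)&(jy<.11)&(z>.04)&(z<.05)&(abs(jx)<.07); print('fence x',jx[k].min().round(4),jx[k].max().round(4)); Q=P[k]; print('slope',np.degrees(np.polyfit(Q[:,0],Q[:,1],1)[0]))
    k=(d>0)&(z>.1)&(abs(P[...,0]-.615)<.08)&(abs(P[...,1]-.277)<.08)
    if n=='scene':
        k=(d>0)&(abs(jx-.06)<.08)&(z>.1)&(z<.17)&(P[...,1]>.2)&(P[...,1]<.35)
        Q=P[k]; print('foot?',len(Q),Q.min(0),Q.max(0))
        save('s4.png',cv2.resize(im[160:330,200:420],None,fx=3,fy=3))
    hsv=cv2.cvtColor(im,cv2.COLOR_RGB2HSV)
```

```text
t 13.8 tcp [0.6144 0.277  0.2008] psi 87.78 x axis [-0.002 -0.    -1.   ] q [ 0.65  0.52  0.42 -0.   -1.48 -2.26] gap 0.0157 F [ 0.8 -0.2 -2.2]
turn about x -0.0 (alt 180.0 ) then shift [ 0.0008 -0.2492 -0.0392]
top fence 110 [0.084  0.0857 0.094  0.1015 0.1035] 0.04635461919220561
top jaw 73 [0.0201 0.0213 0.0388 0.0441 0.0451] 0.044421509738212656
top gapbed 215 [0.0303 0.0342 0.0622 0.0788 0.0832] 0.011948707104588263
fence x -0.0436 0.0456
slope -1.5027927860825467
scene fence 175 [0.0853 0.0877 0.0956 0.1041 0.1056] 0.04611362081786014
scene jaw 139 [0.0204 0.0219 0.0385 0.0453 0.0466] 0.043540296460890436
scene gapbed 213 [0.0443 0.047  0.0584 0.0695 0.073 ] 0.01231083659196061
fence x -0.0477 0.045
slope -2.116523394998906
foot? 529 [0.58245115 0.26241125 0.10031467] [0.7162481  0.34992258 0.16990069]
```

View pics/s4.png

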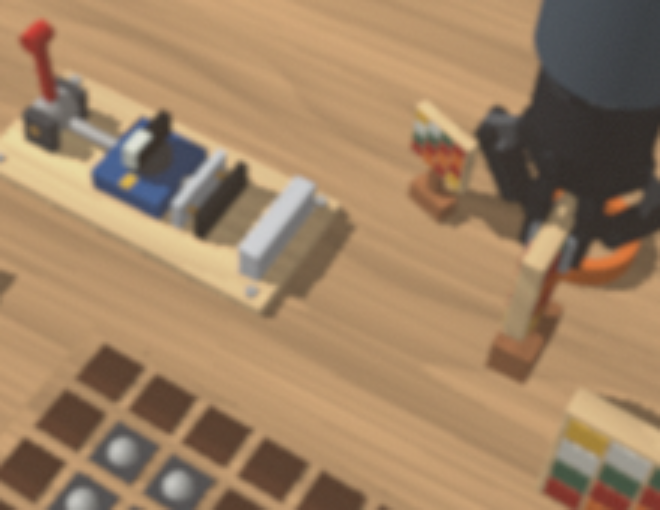

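The standard hangs upright at crop (530,290). The fence face (jig y 85 mm) and jaw face (about 45.5 mm) confirm the target at about 65.5 mm. Now I carry it over.

Emit:
{"api": "arm_command", "payload": {
  "moves": [0,-0.03,-0.005,0,0,0,0,-0.032,-0.005,0,0,0,0,-0.032,-0.005,0,0,0,0,-0.032,-0.005,0,0,0,0,-0.032,-0.005,0,0,0]
}}

```text
time_s: 14.4
tcp_pos: [0.5834, 0.1188, 0.2015]
orientation: [0.012, 0.707, -0.012, 0.707]
ft_force: [0.1, -1.0, -2.3]
finger_gap: 0.0162
```

Emit:
{"api": "arm_command", "payload": {
  "moves": [0,-0.032,-0.005,0,0,0,0,-0.03,-0.005,0,0,0,0,-0.02,-0.004,0,0,0,0,-0.009,0,0,0,0,0,0,0,0,0,0]
}}

```text
time_s: 14.9
tcp_pos: [0.5664, 0.0288, 0.2017]
orientation: [0.013, 0.707, -0.013, 0.707]
ft_force: [0.3, 0.8, -2.6]
finger_gap: 0.0158
```

Emit:
{"api": "arm_command", "payload": {
  "moves": [0,0,0,0,0,0,0,0,0,0,0,0]
}}

```text
time_s: 15.1
tcp_pos: [0.5667, 0.0306, 0.2014]
orientation: [0.013, 0.707, -0.013, 0.707]
ft_force: [-0.1, 0.7, -2.2]
finger_gap: 0.0158
```

Run:
```python
from h import *
go([.5657,.0293,.1236],87.8)
im,d,P=pts('scene'); save('s5.png',cv2.resize(im[130:300,200:380],None,fx=4,fy=4)[:600,:720])
```

```text
t 15.1 tcp [0.5667 0.0306 0.2014] psi 87.91 x axis [-0.  0. -1.] q [ 0.33  0.3   0.09 -0.   -1.36 -1.94] gap 0.0158 F [-0.1  0.7 -2.2]
turn about x 0.1 (alt -179.9 ) then shift [ 0.0778 -0.0013 -0.0009]
```

View pics/s5.png

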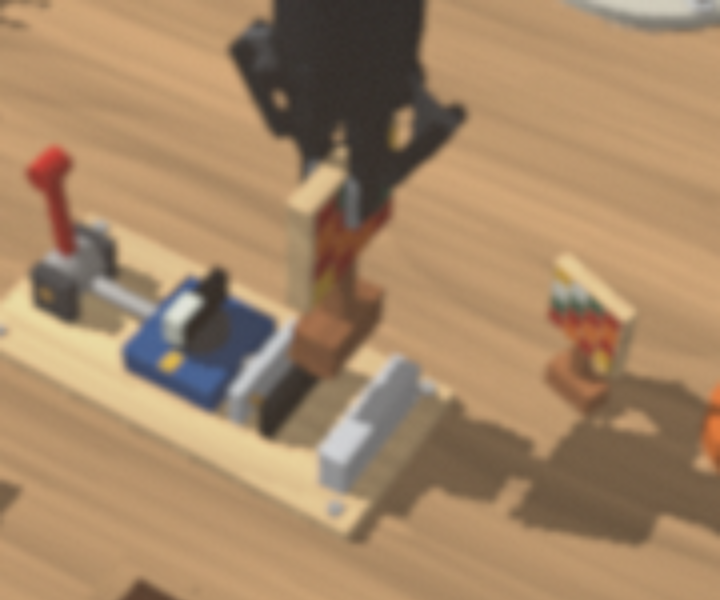

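The standard hangs squarely above the slot (foot at crop (340,330), between jaw (290,395) and fence (370,420)). Lowering it slowly.

Emit:
{"api": "arm_command", "payload": {
  "moves": [0.015,-0.0013,0,0,0,0,0.015,0,0,0,0,0,0.015,0,0,0,0,0,0.015,0,0,0,0,0,0.008,0,0,0,0,0]
}}

```text
time_s: 15.65
tcp_pos: [0.5658, 0.029, 0.132]
orientation: [0.013, 0.708, -0.013, 0.706]
ft_force: [-0.0, 0.3, -1.8]
finger_gap: 0.0157
```

Emit:
{"api": "arm_command", "payload": {
  "moves": [0.003,0,0,0,0,0,0.002,0,0,0,0,0,0,0,0,0,0,0,0,0,0,0,0,0]
}}

```text
time_s: 16.05
tcp_pos: [0.5668, 0.0284, 0.1293]
orientation: [0.013, 0.707, -0.013, 0.707]
ft_force: [-0.6, 0.6, -2.2]
finger_gap: 0.0159
```

```bash
python3 -c "
from h import *
go([.5657,.0293,.1236],87.8)"
```

```text
t 16.05 tcp [0.5668 0.0284 0.1293] psi 87.84 x axis [ 0.001  0.    -1.   ] q [ 0.33  0.34 -0.04  0.   -1.19 -1.93] gap 0.0159 F [-0.6  0.6 -2.2]
turn about x 0.0 (alt -180.0 ) then shift [ 0.0057  0.0008 -0.0012]
```

Emit:
{"api": "arm_command", "payload": {
  "moves": [0.002,0.0008,0,0,0,0,0.0015,0,0,0,0,0,0,0,0,0,0,0,0,0,0,0,0,0]
}}

```text
time_s: 16.45
tcp_pos: [0.5664, 0.0291, 0.1251]
orientation: [0.013, 0.707, -0.013, 0.707]
ft_force: [-0.1, 0.6, -1.6]
finger_gap: 0.0156
```

Emit:
{"api": "arm_command", "payload": {
  "moves": [0.001,0,0,0,0,0,0,0,0,0,0,0,0,0,0,0,0,0]
}}

```text
time_s: 16.75
tcp_pos: [0.5664, 0.0291, 0.1241]
orientation: [0.013, 0.707, -0.013, 0.707]
ft_force: [0.7, 0.5, -2.2]
finger_gap: 0.0159
```

Emit:
{"api": "arm_command", "payload": {
  "moves": [0.001,0,0,0,0,0,0,0,0,0,0,0,0,0,0,0,0,0]
}}

```text
time_s: 17.05
tcp_pos: [0.5667, 0.0291, 0.1236]
orientation: [0.013, 0.707, -0.013, 0.707]
ft_force: [-0.8, -0.5, 2.8]
finger_gap: 0.0156
```

It is on the bed at the predicted height (TCP z 0.1236, force sign flipped). Releasing slowly.

Emit:
{"api": "arm_command", "payload": {
  "moves": [0,0,0,0,0,0,0,0,0,0,0,0,0,0,0,0,0,0],
  "gripper": 0.62,
  "grip_force": 20
}}

```text
time_s: 17.35
tcp_pos: [0.5665, 0.0291, 0.1231]
orientation: [0.013, 0.707, -0.013, 0.707]
ft_force: [-1.1, -1.1, 0.5]
finger_gap: 0.0163
```

Emit:
{"api": "arm_command", "payload": {
  "moves": [0,0,0,0,0,0,0,0,0,0,0,0,0,0,0,0,0,0],
  "gripper": 0.6
}}

```text
time_s: 17.65
tcp_pos: [0.5664, 0.0291, 0.1231]
orientation: [0.013, 0.707, -0.013, 0.707]
ft_force: [-0.6, -0.7, 0.6]
finger_gap: 0.0171
```

Emit:
{"api": "arm_command", "payload": {
  "moves": [0,0,0,0,0,0,0,0,0,0,0,0,0,0,0,0,0,0],
  "gripper": 0.57
}}

```text
time_s: 17.95
tcp_pos: [0.5664, 0.0291, 0.1231]
orientation: [0.013, 0.707, -0.013, 0.707]
ft_force: [-0.9, -0.2, -0.3]
finger_gap: 0.0184
```

Emit:
{"api": "arm_command", "payload": {
  "moves": [0,0,0,0,0,0,0,0,0,0,0,0,0,0,0,0,0,0],
  "gripper": 0.53
}}

```text
time_s: 18.25
tcp_pos: [0.5664, 0.0291, 0.1231]
orientation: [0.013, 0.707, -0.013, 0.707]
ft_force: [0.1, -0.2, -0.5]
finger_gap: 0.0199
```

Emit:
{"api": "arm_command", "payload": {
  "moves": [0,0,0,0,0,0,0,0,0,0,0,0,0,0,0,0,0,0],
  "gripper": 0.45
}}

```text
time_s: 18.55
tcp_pos: [0.5664, 0.0291, 0.1231]
orientation: [0.013, 0.707, -0.013, 0.707]
ft_force: [0.0, -0.1, -0.1]
finger_gap: 0.0236
```

Emit:
{"api": "arm_command", "payload": {
  "moves": [0,0,0,0,0,0,0,0,0,0,0,0,0,0,0,0,0,0,0,0,0,0,0,0],
  "gripper": 0.0
}}

```text
time_s: 18.95
tcp_pos: [0.5664, 0.0291, 0.1231]
orientation: [0.013, 0.707, -0.013, 0.707]
ft_force: [-0.3, -0.3, -0.4]
finger_gap: 0.0426
```

Run:
```python
from h import *
go([.5657,.0293,.1236],87.8)
im,d,P=pts('scene'); save('s6.png',cv2.resize(im[130:300,200:380],None,fx=4,fy=4)[:600,:720])
```

```text
t 18.95 tcp [0.5664 0.0291 0.1231] psi 87.83 x axis [ 0.  0. -1.] q [ 0.33  0.34 -0.05 -0.   -1.18 -1.94] gap 0.0426 F [-0.3 -0.3 -0.4]
turn about x 0.0 (alt -180.0 ) then shift [-0.0005  0.0001 -0.0007]
```

View pics/s6.png

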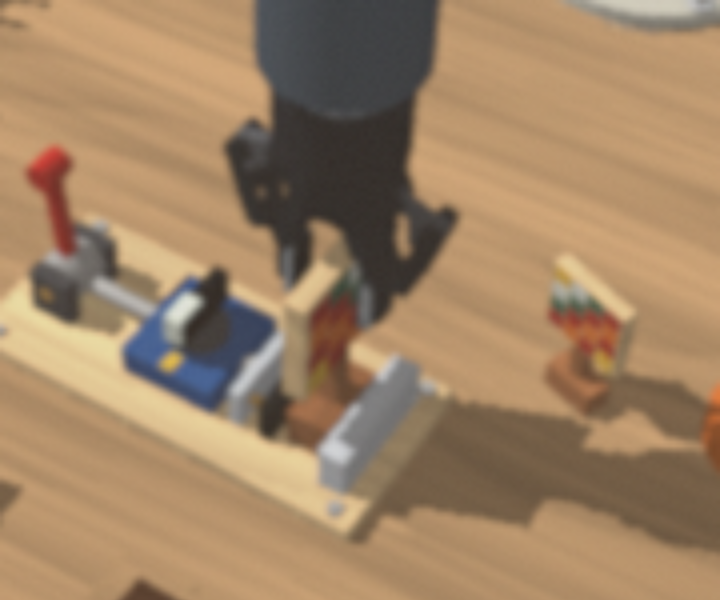

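The standard stands on its own, foot between jaw and fence. Retract and head for the lever.

Emit:
{"api": "arm_command", "payload": {
  "moves": [0,0,0,0,0,0,0,0,0,0,0,0,-0.02,0,0,0,0,0,-0.045,0,0,0,0,0,-0.045,0,0,0,0,0],
  "gripper": -0.6
}}

```text
time_s: 19.5
tcp_pos: [0.5658, 0.0289, 0.2339]
orientation: [0.013, 0.708, -0.014, 0.706]
ft_force: [0.9, 1.4, 1.0]
finger_gap: 0.0686
```

Emit:
{"api": "arm_command", "payload": {
  "moves": [-0.02,0,0,0,0,0,0,0,0,-8.2,0,0,0,0,0,-8.2,0,0,0,0,0,-8.2,0,0,0,0,0,-8.2,0,0],
  "gripper": -1
}}

```text
time_s: 20.0
tcp_pos: [0.5664, 0.0291, 0.2531]
orientation: [-0.189, 0.681, 0.189, 0.681]
ft_force: [0.1, -0.3, -0.5]
finger_gap: 0.0856
```

Emit:
{"api": "arm_command", "payload": {
  "moves": [0,0,0,-8.2,0,0,0,0,0,-8.2,0,0,0,0,0,-8.2,0,0,0,0,0,-8.2,0,0,0,0,0,-8.2,0,0]
}}

```text
time_s: 20.5
tcp_pos: [0.5664, 0.0292, 0.2531]
orientation: [-0.415, 0.572, 0.415, 0.572]
ft_force: [-0.3, -0.0, -0.1]
finger_gap: 0.085
```

Emit:
{"api": "arm_command", "payload": {
  "moves": [0,0,0,-8.2,0,0,0,0,0,-8,0,0,0,0,0,0,0,0,0,0,0,0,0,0]
}}

```text
time_s: 20.9
tcp_pos: [0.5664, 0.0291, 0.2531]
orientation: [-0.489, 0.51, 0.489, 0.51]
ft_force: [-0.1, -0.1, -0.2]
finger_gap: 0.0852
```

Run:
```python
from h import *
go([.5583,-.1645,.1],177.8)
c,s=np.cos(YJ),np.sin(YJ)
for n in('top','scene'):
    im,d,P=pts(n);H=cv2.cvtColor(im,cv2.COLOR_RGB2HSV); m=((H[...,0]<8)|(H[...,0]>172))&(H[...,1]>150)&(d>0)&(abs(P[...,0]-.558)<.05)&(abs(P[...,1]+.17)<.06)&(P[...,2]>.105)
    print(n,m.sum(),P[m].mean(0) if m.any() else '',P[m].min(0) if m.any() else '',P[m].max(0) if m.any() else '')
    D=P-O; jx=c*D[...,0]+s*D[...,1]; jy=-s*D[...,0]+c*D[...,1]
    k=(d>0)&(abs(jx)<.06)&(abs(jy-.066)<.03)&(P[...,2]>.157)&(P[...,2]<.175)
    if k.sum()>5:
        Q=np.c_[jx[k],jy[k]].astype(np.float32); print(' panel top',k.sum(),Q.mean(0),cv2.minAreaRect(Q),P[k][:,2].max())
```

```text
t 20.9 tcp [0.5664 0.0291 0.2531] psi 177.61 x axis [-0.  0. -1.] q [ 0.33  0.28  0.2  -0.   -1.49 -0.37] gap 0.0852 F [-0.1 -0.1 -0.2]
turn about x -0.2 (alt 179.8 ) then shift [ 0.1531  0.0007 -0.1938]
top 40 [ 0.55831872 -0.17604336  0.1263835 ] [ 0.5494555  -0.18637486  0.11916242] [ 0.56756183 -0.16778965  0.13264082]
scene 72 [ 0.56242625 -0.17282626  0.12398577] [ 0.54853365 -0.18225118  0.10657507] [ 0.5710554  -0.16443891  0.13129166]
 panel top 252 [0.00068834 0.06851623] ((-0.0009717978537082672, 0.06803374737501144), (0.0917215496301651, 0.01827295310795307), 0.9994558095932007) 0.16596709359644368
```

The standard stands upright at jig (0, 0.068) with a yaw error of about 1°. The lever grip reads about 8 mm short of where the tool left it, so I check the lever's angle from the slope of the arm before touching it.

Run:
```python
from h import *
c,s=np.cos(YJ),np.sin(YJ)
for n in('scene','top'):
    im,d,P=pts(n);H=cv2.cvtColor(im,cv2.COLOR_RGB2HSV); D=P-O; jx=c*D[...,0]+s*D[...,1]; jy=-s*D[...,0]+c*D[...,1];z=P[...,2]
    m=((H[...,0]<9)|(H[...,0]>170))&(H[...,1]>140)&(d>0)&(abs(jx)<.04)&(abs(jy+.13)<.05)&(z>.03)
    for lo in np.arange(.04,.14,.01):
        k=m&(z>=lo)&(z<lo+.01)
        if k.sum(): print(n,lo.round(2),k.sum(),'jx',jx[k].min().round(4),jx[k].max().round(4),'jy',jy[k].min().round(4),jy[k].mean().round(4),jy[k].max().round(4))
# image line of lever in scene vs predicted lines
    if n=='scene':
        K=calibration(n)['intrinsics'];E=calibration(n)['extrinsics']
        v,u=np.nonzero(m); print('px grip',u[v<v.min()+7].mean(),v.min())
        vv=np.arange(v.min(),v.max()+1); print([(a,round(u[v==a].mean(),1)) for a in vv])
        def pr(p): q=E@np.r_[p,1]; return (K@[q[0],-q[1],-q[2]])[:2]/-q[2]
        for q in(1.0,1.1,1.15,1.2,1.25):
            for py in(-.126,-.128): print(q,py,[pr(jig(0,py-r*np.cos(.25+q),.034+r*np.sin(.25+q))).round(1) for r in(.04,.06,.085)])
```

```text
scene 0.05 4 jx 0.003 0.0048 jy -0.1328 -0.1305 -0.1272
scene 0.06 11 jx -0.0006 0.0059 jy -0.1363 -0.1309 -0.1278
scene 0.07 12 jx 0.0002 0.0059 jy -0.1377 -0.1323 -0.1285
scene 0.08 10 jx -0.0004 0.0066 jy -0.1379 -0.1333 -0.1303
scene 0.09 14 jx -0.0011 0.0066 jy -0.1387 -0.1344 -0.1298
scene 0.1 11 jx -0.0013 0.0075 jy -0.139 -0.1342 -0.1308
scene 0.11 17 jx -0.0017 0.0123 jy -0.147 -0.1364 -0.1304
scene 0.12 53 jx -0.0097 0.0126 jy -0.1467 -0.1364 -0.1291
scene 0.13 5 jx -0.0087 0.0077 jy -0.1419 -0.1377 -0.1353
px grip 212.15384615384616 167
[(np.int64(167), np.float64(213.5)), (np.int64(168), np.float64(213.0)), (np.int64(169), np.float64(213.0)), (np.int64(170), np.float64(212.5)), (np.int64(171), np.float64(212.0)), (np.int64(172), np.float64(211.5)), (np.int64(173), np.float64(211.0)), (np.int64(174), np.float64(210.5)), (np.int64(175), np.float64(211.0)), (np.int64(176), np.float64(211.5)), (np.int64(177), np.float64(212.0)), (np.int64(178), np.float64(213.0)), (np.int64(179), np.float64(213.5)), (np.int64(180), np.float64(213.5)), (np.int64(181), np.float64(213.5)), (np.i
[... 892 characters left out ...]
rray([216.3, 186.2]), array([214.9, 180.3]), array([213.1, 172.6])]
1.2 -0.128 [array([215.7, 185.9]), array([214.2, 179.9]), array([212.4, 172.3])]
1.25 -0.126 [array([216.9, 186.5]), array([215.8, 180.7]), array([214.4, 173.2])]
1.25 -0.128 [array([216.3, 186.1]), array([215.2, 180.3]), array([213.8, 172.9])]
top 0.07 1 jx 0.0006 0.0006 jy -0.1303 -0.1303 -0.1303
top 0.08 1 jx -0.0001 -0.0001 jy -0.1316 -0.1316 -0.1316
top 0.09 2 jx -0.0007 0.0022 jy -0.1329 -0.1328 -0.1326
top 0.1 1 jx -0.004 -0.004 jy -0.1324 -0.1324 -0.1324
top 0.11 1 jx 0.0048 0.0048 jy -0.1503 -0.1503 -0.1503
top 0.12 35 jx -0.0086 0.01 jy -0.1492 -0.1394 -0.1305
top 0.13 7 jx -0.0086 0.0091 jy -0.1449 -0.1398 -0.1332
```

Arm slope and image line both give lever q of about 1.2, comfortably open; grip centre is near jig y -0.138. Now pinch it and close.

Emit:
{"api": "arm_command", "payload": {
  "moves": [0,0,-0.0407,0,0,0,0,0,-0.0407,0,0,0,0,0,-0.0407,0,0,0,0,0,-0.0407,0,0,0,0,0,-0.0407,0,0,0]
}}

```text
time_s: 21.6
tcp_pos: [0.5585, -0.1758, 0.2532]
orientation: [-0.49, 0.51, 0.49, 0.51]
ft_force: [0.2, 0.2, -0.7]
finger_gap: 0.0855
```

Emit:
{"api": "arm_command", "payload": {
  "moves": [0,0,0,0,0,0,0.04,0,0,0,0,0,0.04,0,0,0,0,0,0.04,0,0,0,0,0,0.033,0,0,0,0,0]
}}

```text
time_s: 22.1
tcp_pos: [0.558, -0.1738, 0.0979]
orientation: [-0.49, 0.51, 0.491, 0.509]
ft_force: [0.3, 0.3, 0.2]
finger_gap: 0.0856
```

Emit:
{"api": "arm_command", "payload": {
  "moves": [0,0,0,0,0,0,0,0,0,0,0,0,0,0,0,0,0,0]
}}

```text
time_s: 22.4
tcp_pos: [0.5604, -0.1745, 0.1027]
orientation: [-0.492, 0.509, 0.489, 0.51]
ft_force: [0.0, -0.6, -0.4]
finger_gap: 0.0851
```

```bash
python3 -c "
from h import *
go([.5579,-.1744,.0998],177.8)"
```

```text
t 22.4 tcp [ 0.5604 -0.1745  0.1027] psi 177.84 x axis [ 0.004 -0.001 -1.   ] q [-0.04  0.39 -0.03  0.   -1.14 -0.  ] gap 0.0851 F [ 0.  -0.6 -0.4]
turn about x 0.0 (alt -180.0 ) then shift [ 0.0029  0.0025 -0.    ]
```

Emit:
{"api": "arm_command", "payload": {
  "moves": [0.001,0.001,0,0,0,0,0,0,0,0,0,0,0,0,0,0,0,0,0,0,0,0,0,0,0,0,0,0,0,0],
  "gripper": 1,
  "grip_force": 40
}}

```text
time_s: 22.9
tcp_pos: [0.5579, -0.1742, 0.0995]
orientation: [-0.491, 0.509, 0.49, 0.509]
ft_force: [-1.7, 0.5, 1.6]
finger_gap: 0.023
```

Emit:
{"api": "arm_command", "payload": {
  "moves": [0.001,0,-0.0063,0,0,0,0.0013,0,-0.0052,0,0,0,0.0014,0,-0.0051,0,0,0,0.0019,0,-0.005,0,0,0,0.0021,0,-0.0049,0,0,0]
}}

```text
time_s: 23.4
tcp_pos: [0.5571, -0.2, 0.0928]
orientation: [-0.491, 0.509, 0.49, 0.51]
ft_force: [-3.3, 5.7, 9.7]
finger_gap: 0.0233
```

Emit:
{"api": "arm_command", "payload": {
  "moves": [0.0025,0,-0.0047,0,0,0,0.0027,0,-0.0046,0,0,0,0.003,0,-0.0044,0,0,0,0.0033,0,-0.0042,0,0,0,0.0035,0,-0.004,0,0,0]
}}

```text
time_s: 23.9
tcp_pos: [0.5563, -0.2231, 0.0784]
orientation: [-0.491, 0.509, 0.49, 0.51]
ft_force: [-3.7, 2.4, 11.6]
finger_gap: 0.0234
```

Emit:
{"api": "arm_command", "payload": {
  "moves": [0.0038,0,-0.0037,0,0,0,0.004,0,-0.0035,0,0,0,0.0042,0,-0.0032,0,0,0,0.0044,0,-0.003,0,0,0,0.0046,0,-0.0027,0,0,0]
}}

```text
time_s: 24.4
tcp_pos: [0.5557, -0.2403, 0.0578]
orientation: [-0.492, 0.509, 0.489, 0.509]
ft_force: [-4.8, -0.7, 11.7]
finger_gap: 0.0232
```

Run:
```python
from h import *
go([.5557,-.2446,.036],177.8)
c,s=np.cos(YJ),np.sin(YJ)
im,d,P=pts('scene'); D=P-O; jx=c*D[...,0]+s*D[...,1]; jy=-s*D[...,0]+c*D[...,1]
k=(d>0)&(abs(jx)<.06)&(abs(jy-.066)<.04)&(P[...,2]>.155)&(P[...,2]<.18); Q=np.c_[jx[k],jy[k]].astype(np.float32); print('panel top',cv2.minAreaRect(Q),P[k][:,2].max())
```

```text
t 24.4 tcp [ 0.5557 -0.2403  0.0578] psi 177.86 x axis [ 0.002 -0.003 -1.   ] q [-0.15  0.46 -0.04  0.   -1.06  0.11] gap 0.0232 F [-4.8 -0.7 11.7]
turn about x 0.1 (alt -179.9 ) then shift [ 0.0218 -0.0002 -0.0043]
panel top ((-0.0015645474195480347, 0.07027766853570938), (0.09289959073066711, 0.018749263137578964), 0.45538198947906494) 0.16610267128217038
```

Emit:
{"api": "arm_command", "payload": {
  "moves": [0.0047,0,-0.0024,0,0,0,0.0049,0,-0.0021,0,0,0,0.005,0,-0.0018,0,0,0,0.0051,0,-0.0015,0,0,0,0.002,0,-0.0005,0,0,0]
}}

```text
time_s: 24.95
tcp_pos: [0.5554, -0.2494, 0.036]
orientation: [-0.492, 0.51, 0.489, 0.509]
ft_force: [-4.6, -4.4, 12.4]
finger_gap: 0.0231
```

Emit:
{"api": "arm_command", "payload": {
  "moves": [0.001,0,0,0,0,0,0.001,0,0,0,0,0,0,0,0,0,0,0]
}}

```text
time_s: 25.25
tcp_pos: [0.5554, -0.2497, 0.0344]
orientation: [-0.492, 0.51, 0.489, 0.509]
ft_force: [-5.0, -6.6, 11.8]
finger_gap: 0.0231
```

Run:
```python
from h import *
go([.5557,-.2446,.036],177.8)
```

```text
t 25.25 tcp [ 0.5554 -0.2497  0.0344] psi 177.86 x axis [ 0.002 -0.004 -1.   ] q [-0.16  0.49 -0.06  0.   -1.01  0.12] gap 0.0231 F [-5.  -6.6 11.8]
turn about x 0.1 (alt -179.9 ) then shift [-0.0016 -0.0001  0.0051]
```

Emit:
{"api": "arm_command", "payload": {
  "moves": [0.002,0,0,0,0,0,0.002,0,0,0,0,0,0,0,0,0,0,0]
}}

```text
time_s: 25.55
tcp_pos: [0.5554, -0.2504, 0.0305]
orientation: [-0.492, 0.51, 0.489, 0.508]
ft_force: [-4.6, -9.1, 11.7]
finger_gap: 0.023
```

Emit:
{"api": "arm_command", "payload": {
  "moves": [0,0,0,0,0,0,0,0,0,0,0,0,0,0,0,0,0,0,0,0,0,0,0,0],
  "gripper": -1
}}

```text
time_s: 25.95
tcp_pos: [0.5549, -0.2467, 0.0272]
orientation: [-0.49, 0.509, 0.491, 0.509]
ft_force: [-0.7, 0.5, 0.4]
finger_gap: 0.0795
```

Emit:
{"api": "arm_command", "payload": {
  "moves": [-0.04,0,0,0,0,0,-0.04,0,0,0,0,0,-0.04,0,0,0,0,0,-0.04,0,0,0,0,0,-0.03,0,0,0,0,0]
}}

```text
time_s: 26.45
tcp_pos: [0.5554, -0.247, 0.2206]
orientation: [-0.491, 0.509, 0.49, 0.51]
ft_force: [0.4, -0.7, 0.5]
finger_gap: 0.0852
```

Emit:
{"api": "arm_command", "payload": {
  "moves": [0,-0.04,0,0,0,0,0,-0.04,0,0,0,0,0,-0.04,0,0,0,0,0,0,0,0,0,0]
}}

```text
time_s: 26.85
tcp_pos: [0.678, -0.2503, 0.2114]
orientation: [-0.489, 0.51, 0.493, 0.508]
ft_force: [0.4, 1.3, -2.2]
finger_gap: 0.0852
```

Run:
```python
from h import *
go([.5557,-.2446,.036],177.8)
c,s=np.cos(YJ),np.sin(YJ)
S=np.load('scene0.npz');T=np.load('top0.npz')
for n,o in(('scene',S),('top',T)):
  im,d,P=pts(n)
  for lab,(I,dd,PP) in(('before',(o['im'],o['d'],o['P'])),('now',(im,d,P))):
    H=cv2.cvtColor(I,cv2.COLOR_RGB2HSV); D=PP-O; jx=c*D[...,0]+s*D[...,1]; jy=-s*D[...,0]+c*D[...,1];z=PP[...,2]
    m=((H[...,0]<9)|(H[...,0]>170))&(H[...,1]>140)&(dd>0)&(abs(jx)<.04)&(abs(jy+.18)<.06)&(z>.03)
    f=np.polyfit(jy[m],z[m],1); e=m&(jy<jy[m].min()+.02)
    print(n,lab,m.sum(),'slope',f[0].round(3),'grip jy',jy[m].min().round(4),jy[e].mean().round(4),'z',z[e].mean().round(4),z[e].max().round(4))
  D=P-O; jx=c*D[...,0]+s*D[...,1]; jy=-s*D[...,0]+c*D[...,1]; z=P[...,2]
  k=(d>0)&(abs(jx)<.06)&(abs(jy-.066)<.04)&(z>.155)&(z<.18); Q=np.c_[jx[k],jy[k]].astype(np.float32); print('panel top',k.sum(),cv2.minAreaRect(Q),z[k].max())
  if n=='scene': save('s7.png',cv2.resize(im[130:300,170:360],None,fx=4,fy=4)[:600,:760])
```

```text
t 26.85 tcp [ 0.678  -0.2503  0.2114] psi 177.92 x axis [-0.006  0.002 -1.   ] q [-0.14  0.63  0.65 -0.   -1.59  0.1 ] gap 0.0852 F [ 0.4  1.3 -2.2]
turn about x 0.1 (alt -179.9 ) then shift [0.1754 0.1224 0.001 ]
scene before 164 slope -0.312 grip jy -0.2239 -0.2135 z 0.0618 0.0709
scene now 169 slope -0.297 grip jy -0.2209 -0.2097 z 0.0613 0.0695
panel top 267 ((-0.0022533871233463287, 0.07011440396308899), (0.09249753504991531, 0.018224850296974182), 1.1672440767288208) 0.16572300816843522
top before 114 slope -0.32 grip jy -0.2265 -0.2162 z 0.0642 0.0703
top now 52 slope -0.123 grip jy -0.2241 -0.213 z 0.0634 0.0709
panel top 189 ((0.0007247030735015869, 0.06892678141593933), (0.08901459723711014, 0.017185475677251816), 2.8707876205444336) 0.16782892846502495
```

View pics/s7.png

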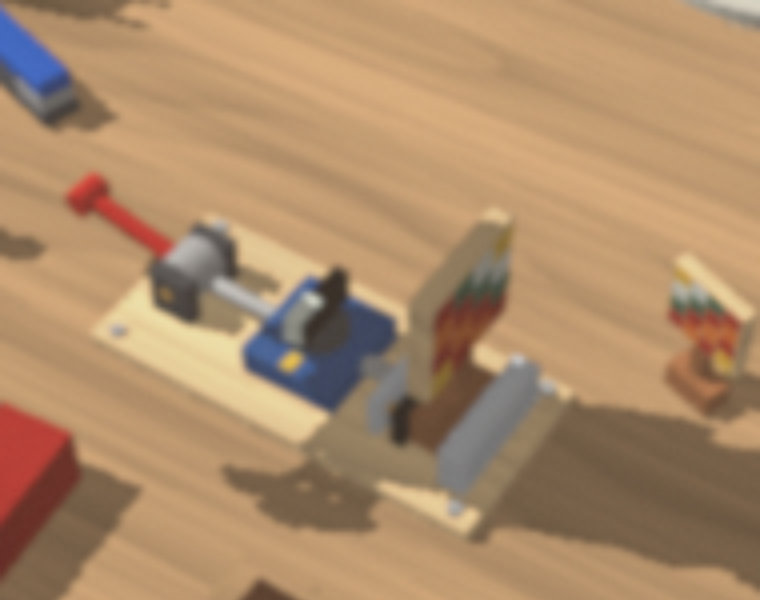

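The picture shows the lever down at (90,190), at the same slope and height as when first closed, and the foot pressed against the fence at (450,400). The panel is upright and parallel, and the white end is still at the mark. The arm is clear, so I let it settle and hand in.

Emit:
{"api": "arm_command", "payload": {
  "moves": [0,0,0,0,0,0,0,0,0,0,0,0,0,0,0,0,0,0,0,0,0,0,0,0,0,0,0,0,0,0]
}}

```text
time_s: 27.45
tcp_pos: [0.6746, -0.2515, 0.2183]
orientation: [-0.491, 0.509, 0.49, 0.51]
ft_force: [-0.2, -0.7, 0.1]
finger_gap: 0.0856
```

```bash
python3 -c "
from h import *
go(None); print(close_job())"
```

```text
t 27.45 tcp [ 0.6746 -0.2515  0.2183] psi 177.82 x axis [ 0.001 -0.    -1.   ] q [-0.14  0.62  0.64 -0.   -1.59  0.1 ] gap 0.0856 F [-0.2 -0.7  0.1]
the job is handed in; nothing more can be done
None
```

I opened the lever, turned the nut about 118° clockwise to the mark, and stood the middle-sized standard between jaw and fence. I let go in small steps so it stood by itself, then closed the lever. The job was handed in at 27.5 s.

**Last checks:**
- **Lever:** its grip is back at its original closed height, within 1 mm. The scene camera's slope agrees (-0.30 now, -0.31 at the start). The top camera's slope did not (-0.12 against -0.32), but fewer than half as many pixels of it were visible.
- **Standard:** the panel top is upright and 3 to 4 mm beyond stand_spot. It is parallel to the jaw within about 3°.
- **Nut and arm:** the white end points at the yellow mark, about 2° off when measured just after turning. The arm touches nothing, and I moved no bystander that I could see.

**Less certain:**
- **Lever while open:** two estimates disagreed, about 1.15 rad from the grip's position and about 1.2 rad from the arm's slope. Both are above the 1.1 needed.
- **Jaw force:** I could not measure it directly. It is inferred from the nut setting and the fully closed lever.

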